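Advance the board's rotary stage by one division

ROBOT

A 6-joint arm with a two-finger parallel gripper is mounted at the origin on a cart in front of the work surface, level with it; the furniture and walls round the work are solid. World frame = base frame: x ahead of the robot, y to its left, z up, the work surface at z = 0. Lengths are in mm, angles in rad, forces in N, time in s.
With the tool pointing down it reaches from about 275 to 1000 mm from the base axis. Payload 8.4 kg.
Tool frame: the origin (TCP) lies between the finger pads; the fingertips stand 22 mm ahead of it and the grasp point (between the pads) lies 3 mm ahead of it; z points along the fingers, y is the line along which they close (so a half turn about z gives the same grasp; the last joint's range is limited). The gripper opens to 85 mm and grips with 20 to 120 N. Pads are 22 mm wide; open, the fingers measure 114 mm over their backs; the gripper's body (76 mm by 85 mm) begins 54 mm behind the grasp point. The pads swing forward as they close: fully open they stand 13 mm farther back than shut.
Start: joints at [1.337, 0.353, 1.633, -0, 1.155, -0.002], TCP at [143.579, 608.287, 253.281] pointing down, gripper open.
Joint ranges: [-2.63, 2.63], [-0.92, 2.1], [0.06, 2.66], [-1.3, 4.44], [0, 2.69], [-3.02, 3.02]. Speed limits (rad/s): [2.22, 2.22, 2.79, 3.14, 3.14, 3.14].

INTERFACE

Orientations are given as [roll, pitch, yaw] about the fixed x, y, z axes, in that order (R = Rz(yaw) Ry(pitch) Rx(roll)).
In Python, from rig import r, grab_frame gives the robot as it stands.
- The arm moves only by the shell command python3 -m inch 'ROWS' [FORCE]. ROWS is JSON, a list of rows, each a list of 7 numbers: the turn, a rotation vector about the tool's x, y, z as a fraction of full scale, then the shift along the tool's x, y, z as a fraction of full scale, then the closure, from 0 (fully open) to 1 (shut). In form: [[rx, ry, rz, dx, dy, dz, fingers], ...]. A call has 1 to 8 rows; each row shifts and turns the commanded pose from where the row before left it, along the tool's axes as they then stand; what a row does not reach is not made up. Full scale, the value 1, is 2.5 cm for a shift and pi rad for a turn. A row lasts 1/12 s, in which the tool goes at most 41.7 mm and 7.16 degrees, less where a joint would pass 70% of its speed; a pose out of reach is approached as far as the arm can. A call with a number of a shift or a turn outside -1 to 1 is refused whole. A call with a gripper value outside its range is refused whole. The fingers move at their own pace and stop on an object; FORCE is the grip in N (left out, the last holds). Time passes only in rows, so rows that do not move let the fingers close. It gives the time, the measured TCP pose, the force, the opening and the grip force at its end, in the units of the state.
- r.sense(): the state, without advancing time (a new reading comes with each control period).
- grab_frame(name): name is "scene" or "top"; returns a dict with "pixels" (480x640x3 uint8, red, green, blue), "z_map" (480x640 float32, mm along the optical axis (not along the pixel's ray), 0 where there is no reading), "vertical_fov" (degrees; the focal length in pixels is half the picture's height over the tangent of half this angle, whatever the lens; pixels are square), "cx", "cy" (the principal point, pixels), "cam_to_world" (4x4, takes a point from camera to world coordinates). Camera axes: x right, y down, z forward; pixel columns grow to the right and rows downward; lengths in mm; the calibration is good to about 2 mm. A picture is of the moment at which its call begins.
- r.sign_off(): hands the job in; it is judged then, once.
The state is a dict: "clock": time; "qpos": joint angles; "qvel": joint speeds; "joint_efforts": joint torques, N m; "eef_pos": TCP position; "tcp_rot": TCP orientation; "contact_force": force on the tool from outside, world axes, zero at the start; "wrist_torque": the same for the moment, N m; "opening": opening from 0.0 (shut) to 1.0 (fully open); "grasp_force": force on a finger pad.
Only numpy, scipy, OpenCV 4.12 (cv2) and the standard library are available. Lean on these libraries where they do the work, as an engineer would, in place of code of your own. Each camera call takes 0.05 s, during which the arm holds its last target. There are 200 camera calls.

TASK

Two geared rotary stages stand on the bench. On the one whose round table carries the circuit board, wind the crank handle clockwise, about two turns, until the table's pointer points at the tall post. Drive the table only by its crank, leave the crank of the stage with the heat sink alone, and let go of the handle at the end.

Things in the scene. Friction and masses are not known exactly. Their poses are not given: they have to be found in the camera images.
- board_stage: Rotary stage with the circuit board; grey base fixed to the bench, 228 x 132 mm, 30 mm high. Origin on the bench under the vertical crank axis, z up; own +x points to the table axis 120 mm away. Metal handwheel on the crank axis: 100 mm across, rim top 70 mm above the bench. Aluminium table: 100 mm across, top at 40 mm; on it a green board 46 x 70 mm (top 51 mm) and a dark pointer bar.
- board_handle (a point): Middle of the board stage's crank handle: upright black round grip, 18 mm thick, from 74 to 116 mm above the bench (this point at 95 mm), near the handwheel's rim, 40 mm from the crank axis. It spins freely on its own pin, so a hand holding it need not turn as it goes round. Winding needs about 1 N at the handle; the drive stays where it is left. Starts at any angle round the axis.
- board_table (a joint): Table angle, rad, growing clockwise from above: 0 with the pointer at the short steel post (46 mm high), 1.047 at the tall one (73 mm); the posts are 8 mm thick, 59 mm from the table axis, 30 degrees left and right of the stage's +x. Starts within -0.27 to 0.27. The table turns the same way as the crank, 1/12 as far: one crank turn gives 30 degrees.
- sink_handle (a point): The same point on the crank handle of the other, otherwise identical rotary stage, which carries a black finned heat sink. It must stay where it is.

How it is judged:
By the outcome, as a careful person would: the job done as asked, in the order asked, and still so for the second after the job is handed in, with the robot touching nothing.
It also fails if it takes over 64 s, if anything falls off the work surface, if the arm or the gripper's body presses on something with over 40 N, if the wrist force passes 120 N, or if a joint passes its speed limit or range.

## Working session

There is one attempt and no reset: what is moved stays moved. The work goes in short steps, Python scripts to look and compute and a shell command to move; the robot and the scene stay as the last step left them, time stands still between calls to the robot, and variables do not carry over. Pictures are saved under pics/ and viewed, at most 10 in all, crops included, and the job is handed in when it is done.

```bash
mkdir -p pics; ls; cat > h.py <<'E'
import numpy as np, cv2
from rig import r, grab_frame
def ray(f,u,v):
    fl=240/np.tan(np.radians(f["vertical_fov"])/2)
    T=np.array(f["cam_to_world"]); d=T[:3,:3]@np.array([(u-f["cx"])/fl,(v-f["cy"])/fl,1]); return T[:3,3],d
def onz(f,u,v,z):
    o,d=ray(f,u,v); return o+d*(z-o[2])/d[2]
def cloud(f):
    fl=240/np.tan(np.radians(f["vertical_fov"])/2)
    v,u=np.mgrid[:480,:640]; z=f["z_map"]
    P=np.stack([(u-f["cx"])/fl*z,(v-f["cy"])/fl*z,z],-1)
    T=np.array(f["cam_to_world"]); return P@T[:3,:3].T+T[:3,3]
E
python3 - <<'E'
from h import *
for n in("scene","top"):
    f=grab_frame(n); cv2.imwrite(f"pics/{n}0.png",f["pixels"][...,::-1]); np.savez(f"{n}0.npz",**f)
    print(n,f["vertical_fov"],np.array(f["cam_to_world"]).round(2).tolist())
s=r.sense(); print(s)
E
```

```text
pics
scene 55.125711198308856 [[0.7, -0.51, 0.5, 107.83], [-0.71, -0.48, 0.51, -543.97], [-0.02, -0.72, -0.7, 673.09], [0.0, 0.0, 0.0, 1.0]]
top 55.1065456895032 [[-0.02, -1.0, 0.08, 453.46], [-1.0, 0.02, 0.01, -110.53], [-0.01, -0.08, -1.0, 928.91], [0.0, 0.0, 0.0, 1.0]]
{'clock': 0.1, 'qpos': array([ 1.33660454e+00,  3.53614459e-01,  1.63409324e+00,  1.11553996e-05,
        1.15518163e+00, -2.38032648e-03]), 'qvel': array([-3.66364048e-05, -1.13137282e-03, -2.37698497e-03, -9.89959805e-04,
       -4.23661242e-04, -1.06475810e-03]), 'joint_efforts': array([-5.35876734e-05, -6.06357908e+01, -3.42816281e+01,  3.05671665e-05,
        3.98965189e-03,  1.72372819e-05]), 'eef_pos': array([143.47664519, 607.88245964, 252.6001918 ]), 'tcp_rot': array([-3.14029601e+00, -1.32863422e-05,  2.90977668e+00]), 'contact_force': array([ 0.28675449,  0.01127336, -0.05965565]), 'wrist_torque': array([-0.03053621,  0.04615067, -0.0402994 ]), 'grasp_force': 0.0, 'opening': 0.9990418594926372}
```

View pics/scene0.png

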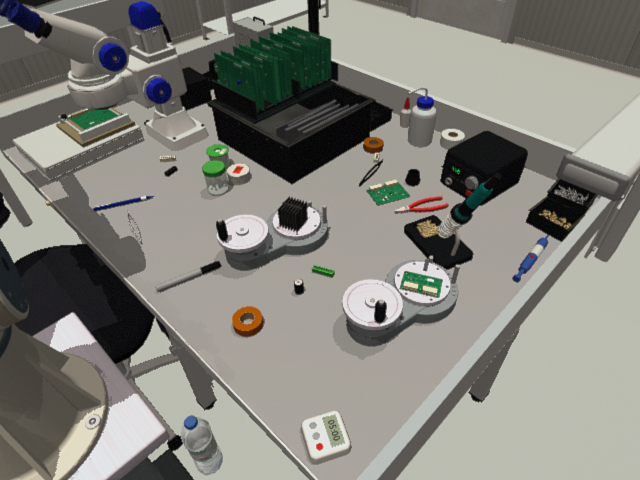

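View pics/top0.png

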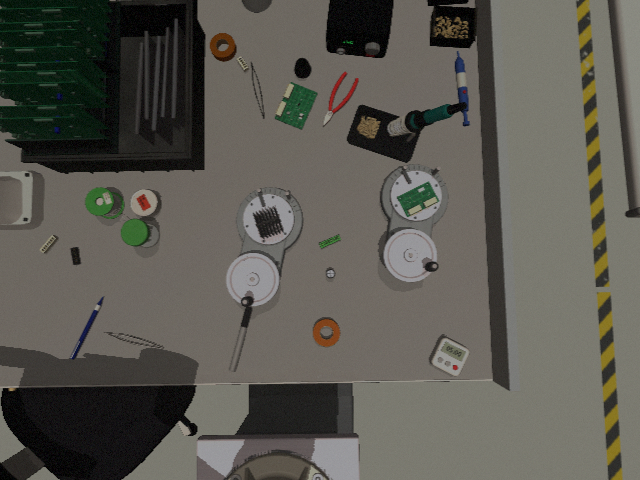

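The top view shows the board stage with its handwheel at about (410,255), grip at (431,266) and table at (416,195). The posts are near (405,172) and (436,170). The heat sink stage is on the left, with its wheel at (252,279).

```bash
python3 - <<'E'
from h import *
f=dict(np.load("top0.npz")); P=cloud(f); im=f["pixels"]
c=onz(f,410,255,70); print("c approx",c, "table", onz(f,416,195,40))
sub=np.zeros((480,640),bool); sub[150:300,365:470]=1
Z=P[...,2]
for lo,hi,nm in((62,76,"rim"),(100,125,"grip"),(36,43,"table"),(46,56,"board")):
    m=sub&(Z>lo)&(Z<hi); q=P[m]
    n,l,st,ce=cv2.connectedComponentsWithStats(m.astype(np.uint8))
    for i in range(1,n):
        if st[i,4]>15:
            qq=P[l==i]; (x,y),rad=cv2.minEnclosingCircle(qq[:,:2].astype(np.float32)); print(nm,st[i],ce[i].round(1),qq.mean(0).round(1),"circ",round(x,1),round(y,1),round(rad,1))
crop=cv2.resize(im[155:290,370:460],None,fx=4.4,fy=4.4,interpolation=cv2.INTER_CUBIC)
g=dict(np.load("scene0.npz"))["pixels"][245:345,335:465]
g=cv2.resize(g,(390*800//800,300),interpolation=cv2.INTER_CUBIC)
o=np.zeros((594,790,3),np.uint8); o[:crop.shape[0],:crop.shape[1]]=crop; o[:300,400:790]=g
cv2.imwrite("pics/crop0.png",o[...,::-1])
E
```

```text
c approx [ 500.68257238 -259.91791799   70.        ] table [ 619.30274842 -280.64378539   40.        ]
rim [436 166   5   5  20] [438.  168.2] [ 663.6 -317.8   72.1] circ 664.1 -317.7 4.1
rim [ 383  229   54   53 2144] [409.2 254.7] [ 501.4 -258.5   69.1] circ 501.0 -260.1 50.0
grip [427 261  12  11  93] [432.6 266.1] [ 478.  -291.3  114.6] circ 478.1 -292.5 8.9
table [ 391  171   51   50 1514] [415.4 194.8] [ 619.7 -279.4   40.8] circ 619.2 -280.7 50.1
board [424 197  14  11  83] [430.3 201.7] [ 603.6 -305.5   51.4] circ 604.0 -305.6 12.9
board [408 204  14  12  83] [414.7 209.4] [ 589.3 -275.1   51.1] circ 589.0 -275.4 13.2
```

View pics/crop0.png

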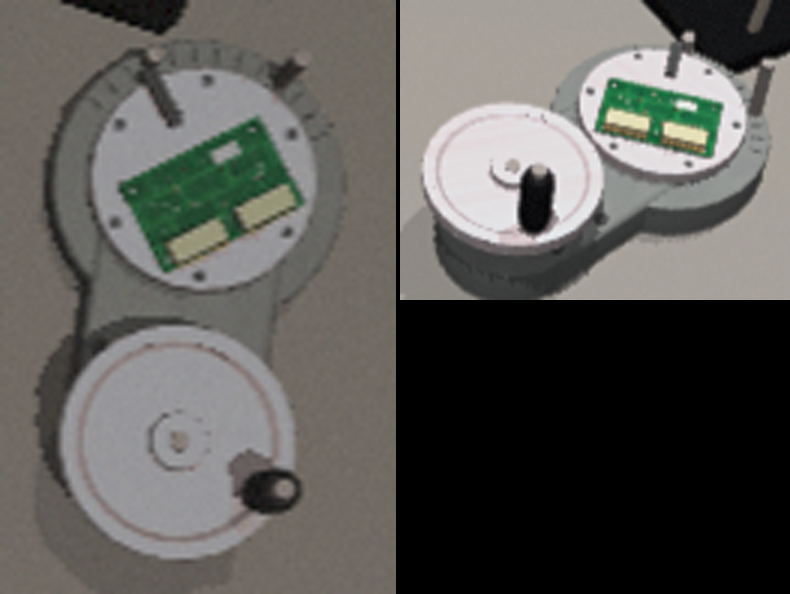

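Crop: the tall post is at the right, with its top at (290,60) in the crop. The short one is at (155,55). The pointer is near the short post, running from (147,72) to (175,122). Next I measure the table angle and hub height.

```bash
cat >> h.py <<'E'
C=np.array([501.,-260.2]); T=np.array([619.2,-280.7]); A0=np.arctan2(*(T-C)[::-1])
def table(f,n=""):
    im=f["pixels"]; h=cv2.cvtColor(im,cv2.COLOR_RGB2HSV); P=cloud(f)
    d=np.hypot(P[...,0]-T[0],P[...,1]-T[1])
    b=(d<50)&(P[...,2]>44)&(P[...,2]<57)&(((h[...,1]>50)))
    b=cv2.morphologyEx(b.astype(np.uint8),cv2.MORPH_OPEN,np.ones((3,3)))
    v,u=np.nonzero(b); q=np.array([onz(f,x,y,51)[:2] for x,y in zip(u,v)],np.float32)
    (c,s,a)=cv2.minAreaRect(q); bp=cv2.boxPoints((c,s,a)); e=[bp[1]-bp[0],bp[2]-bp[1]]
    L=min(e,key=np.linalg.norm); L=L/np.linalg.norm(L)
    if np.dot(L,np.array(c)-T)>0: L=-L
    ang=np.arctan2(L[1],L[0]); print("board c",np.round(c,1),"size",np.round(s,1),"table from board",round(A0+np.pi/6-ang,3))
    w=(d<50)&(d>10)&(im.max(-1)<110)&(h[...,1]<60)
    k,l,st,ce=cv2.connectedComponentsWithStats(w.astype(np.uint8))
    for i in range(1,k):
        if st[i,4]>12:
            v,u=np.nonzero(l==i); q=np.array([onz(f,x,y,46)[:2] for x,y in zip(u,v)],np.float32)
            m=q.mean(0); vx,vy,_,_=cv2.fitLine(q,cv2.DIST_L2,0,.01,.01).ravel(); dd=np.array([vx,vy]); dd*=np.sign(dd@(m-T)) or 1
            g=lambda z:round(float((A0+np.pi/6-np.arctan2(z[1],z[0])+np.pi)%(2*np.pi)-np.pi),3)
            print("dark",st[i].tolist(),m.round(1),"z",np.median(P[l==i][:,2]).round(1),"by centre",g(m-T),"by line",g(dd))
E
python3 - <<'E'
from h import *
f=dict(np.load("top0.npz")); table(f); P=cloud(f)
print(np.degrees(A0)); d=np.hypot(P[...,0]-C[0],P[...,1]-C[1]); print("hub z",np.percentile(P[d<10][:,2],[5,50,95]))
E
```

```text
Traceback (most recent call last):
  File "h.py", line 20, in table
    (c,s,a)=cv2.minAreaRect(q); bp=cv2.boxPoints((c,s,a)); e=[bp[1]-bp[0],bp[2]-bp[1]]
            ~~~~~~~~~~~~~~~^^^
cv2.error: OpenCV(4.12.0) /io/opencv/modules/imgproc/src/convhull.cpp:143: error: (-215:Assertion failed) total >= 0 && (depth == CV_32F || depth == CV_32S) in function 'convexHull'
```

```bash
python3 -m inch '[[0,0,0.0387,0,0,0,0],[0,0,0.0387,0,0,0,0],[0,0,0.0387,0,0,0,0],[0,0,0.0387,0,0,0,0],[0,0,0.0387,0,0,0,0],[0,0,0.0387,0,0,0,0],[0,0,0.0387,0,0,0,0],[0,0,0.0387,0,0,0,0]]'; python3 -m inch '[[0,0,0.0387,0,0,0,0],[0,0,0.0387,0,0,0,0],[0,0,0.0390,0,0,0,0],[0,0,0,0,0,0,0]]'
```

```text
clock: 0.77
eef_pos: [143.5, 608.0, 252.8]
tcp_rot: [-3.141, 0.001, 1.931]
contact_force: [-0.1, 0.8, -0.6]
opening: 1.001
grasp_force: 0.0
clock: 1.1
eef_pos: [143.5, 608.0, 252.9]
tcp_rot: [-3.141, 0.001, 1.566]
contact_force: [-0.1, 0.2, -0.2]
opening: 1.001
grasp_force: 0.0
```

```bash
sed -i 's/b=(d<50)&(P\[...,2\]>44)&(P\[...,2\]<57)&(((h\[...,1\]>50)))/b=(d<52)\&(h[...,1]>50)/' h.py
python3 - <<'E'
from h import *
f=dict(np.load("top0.npz")); table(f); P=cloud(f)
print(np.degrees(A0)); d=np.hypot(P[...,0]-C[0],P[...,1]-C[1]); print("hub z",np.percentile(P[d<10][:,2],[5,50,95]))
E
```

```text
board c [ 609.9 -281. ] size [43.2 68.1] table from board -0.095
dark [402, 172, 9, 12, 48] [ 653.1 -262.6] z 44.5 by centre -0.139 by line -0.107
dark [391, 203, 17, 17, 28] [ 586.5 -242.2] z 33.7 by centre -1.924 by line -0.382
-9.839211032201943
hub z [72.40264173 74.93025244 77.0931156 ]
```

```bash
python3 -m inch '[[0,0,0,-0.9,0.335,0,0],[0,0,0,-0.9,0.335,0,0],[0,0,0,-0.9,0.335,0,0],[0,0,0,-0.9,0.335,0,0],[0,0,0,-0.9,0.335,0,0],[0,0,0,-0.9,0.335,0,0],[0,0,0,-0.9,0.335,0,0],[0,0,0,-0.9,0.335,0,0]]'
python3 -m inch '[[0,0,0,-0.9,0.335,0,0],[0,0,0,-0.9,0.335,0,0],[0,0,0,-0.9,0.335,0,0],[0,0,0,-0.9,0.335,0,0],[0,0,0,-0.9,0.335,0,0],[0,0,0,-0.9,0.335,0,0],[0,0,0,-0.9,0.335,0,0],[0,0,0,-0.9,0.335,0,0]]'
```

```text
clock: 1.77
eef_pos: [210.8, 427.1, 253.1]
tcp_rot: [-3.141, 0.0, 1.576]
contact_force: [0.7, -0.6, 0.1]
opening: 1.0
grasp_force: 0.0
clock: 2.43
eef_pos: [277.9, 247.2, 253.2]
tcp_rot: [3.142, 0.0, 1.577]
contact_force: [0.1, 0.6, -0.0]
opening: 1.001
grasp_force: 0.0
```

```bash
python3 -m inch '[[0,0,0,-0.9,0.335,0,0],[0,0,0,-0.9,0.335,0,0],[0,0,0,-0.9,0.335,0,0],[0,0,0,-0.9,0.335,0,0],[0,0,0,-0.9,0.335,0,0],[0,0,0,-0.9,0.335,0,0],[0,0,0,-0.9,0.335,0,0],[0,0,0,-0.9,0.335,0,0]]'
python3 -m inch '[[0,0,0,-0.9,0.335,0,0],[0,0,0,-0.9,0.335,0,0],[0,0,0,-0.9,0.335,0,0],[0,0,0,-0.9,0.335,0,0],[0,0,0,-0.9,0.335,0,0],[0,0,0,-0.9,0.335,0,0],[0,0,0,-0.9,0.335,0,0],[0,0,0,-0.9,0.335,0,0]]'
python3 -m inch '[[0,0,0,-0.9,0.335,0.3,0],[0,0,0,-0.9,0.335,0.3,0],[0,0,0,-0.9,0.335,0.3,0],[0,0,0,-0.9,0.335,0.3,0],[0,0,0,-0.9,0.335,0.3,0],[0,0,0,-0.9,0.335,0.3,0],[0,0,0,-0.9,0.335,0.3,0],[0,0,0,-0.8,0.3,0.3,0]]'
python3 -m inch '[[0,0,0,0,0,0,0],[0,0,0,0,0,0,0]]'
```

```text
clock: 3.1
eef_pos: [345.1, 67.2, 253.4]
tcp_rot: [3.141, -0.0, 1.576]
contact_force: [-0.0, 1.2, 0.3]
opening: 1.0
grasp_force: 0.0
clock: 3.77
eef_pos: [412.2, -112.8, 253.2]
tcp_rot: [-3.142, -0.0, 1.576]
contact_force: [0.4, 0.1, -0.7]
opening: 1.0
grasp_force: 0.0
clock: 4.43
eef_pos: [478.6, -290.4, 192.7]
tcp_rot: [-3.141, 0.0, 1.576]
contact_force: [0.3, 0.1, 0.4]
opening: 1.004
grasp_force: 0.0
clock: 4.6
eef_pos: [478.0, -289.4, 192.5]
tcp_rot: [-3.14, -0.001, 1.574]
contact_force: [0.0, 0.7, -0.5]
opening: 0.997
grasp_force: 0.0
```

```bash
python3 -m inch '[[0,0,0,-0.12,0,0.45,0],[0,0,0,0,0,0.45,0],[0,0,0,0,0,0.45,0],[0,0,0,0,0,0.45,0],[0,0,0,0,0,0.45,0],[0,0,0,0,0,0.45,0],[0,0,0,0,0,0.45,0],[0,0,0,0,0,0.45,0]]'
python3 -m inch '[[0,0,0,0,0,0,1],[0,0,0,0,0,0,1],[0,0,0,0,0,0,1],[0,0,0,0,0,0,1],[0,0,0,0,0,0,1],[0,0,0,0,0,0,1],[0,0,0,0,0,0,1],[0,0,0,0,0,0,1]]' 30
python3 -m inch '[[0,0,0,0,0,0,1],[0,0,0,0,0,0,1],[0,0,0,0,0,0,1],[0,0,0,0,0,0,1]]'
python3 - <<'E'
from h import *
f=grab_frame("scene"); cv2.imwrite("pics/g1.png",cv2.resize(f["pixels"][200:360,260:480],(770,560))[...,::-1])
E
```

```text
clock: 5.27
eef_pos: [478.2, -291.8, 102.0]
tcp_rot: [-3.141, -0.0, 1.572]
contact_force: [1.0, -0.6, 0.2]
opening: 0.996
grasp_force: 0.0
clock: 5.93
eef_pos: [478.7, -292.3, 103.9]
tcp_rot: [3.141, 0.001, 1.572]
contact_force: [-1.0, -0.0, 6.2]
opening: 0.198
grasp_force: 31.3
clock: 6.27
eef_pos: [478.6, -292.3, 104.0]
tcp_rot: [3.141, 0.001, 1.571]
contact_force: [-1.4, -0.7, 6.8]
opening: 0.199
grasp_force: 31.4
```

View pics/g1.png

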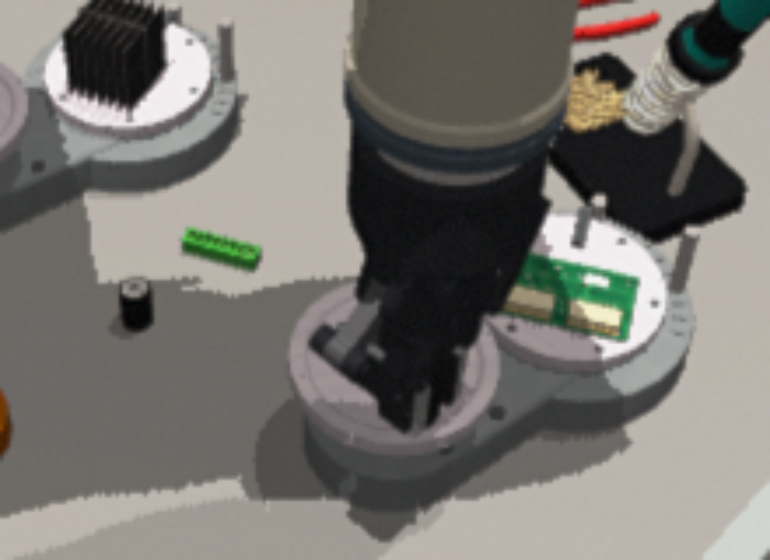

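The grip is held, with the opening at about 17 mm. The table starts at about -0.11, so it needs roughly 795° of crank. I work out the circle steps.

```bash
python3 - <<'E'
import numpy as np
for i in range(24):
    a=np.radians(-125-15*i); b=a-np.radians(15)
    print(round(-125-15*(i+1)), "dx %.2f dy %.2f"%(40*(np.sin(b)-np.sin(a))/25,40*(np.cos(b)-np.cos(a))/25), end=" | ")
E
```

```text
-140 dx 0.28 dy -0.31 | -155 dx 0.35 dy -0.22 | -170 dx 0.40 dy -0.13 | -185 dx 0.42 dy -0.02 | -200 dx 0.41 dy 0.09 | -215 dx 0.37 dy 0.19 | -230 dx 0.31 dy 0.28 | -245 dx 0.22 dy 0.35 | -260 dx 0.13 dy 0.40 | -275 dx 0.02 dy 0.42 | -290 dx -0.09 dy 0.41 | -305 dx -0.19 dy 0.37 | -320 dx -0.28 dy 0.31 | -335 dx -0.35 dy 0.22 | -350 dx -0.40 dy 0.13 | -365 dx -0.42 dy 0.02 | -380 dx -0.41 dy -0.09 | -395 dx -0.37 dy -0.19 | -410 dx -0.31 dy -0.28 | -425 dx -0.22 dy -0.35 | -440 dx -0.13 dy -0.40 | -455 dx -0.02 dy -0.42 | -470 dx 0.09 dy -0.41 | -485 dx 0.19 dy -0.37 |
```

First a short stretch, to check forces.

```bash
python3 -m inch '[[0,0,0,0.28,-0.31,0,1],[0,0,0,0.35,-0.22,0,1],[0,0,0,0.40,-0.13,0,1],[0,0,0,0.42,-0.02,0,1]]' 30
python3 -m inch '[[0,0,0,0.41,0.09,0,1],[0,0,0,0.37,0.19,0,1],[0,0,0,0.31,0.28,0,1],[0,0,0,0.22,0.35,0,1]]'
cat > st.py <<'E'
from h import *
s=r.sense(); p=s["eef_pos"][:2]-C; print("ang %.1f r %.1f z %.1f F"%(np.degrees(np.arctan2(p[1],p[0])),np.hypot(*p),s["eef_pos"][2]),s["contact_force"].round(1),"yaw",s["tcp_rot"][2].round(3))
E
python3 st.py
```

```text
clock: 6.65
eef_pos: [460.9, -255.7, 103.9]
tcp_rot: [3.141, 0.001, 1.571]
contact_force: [2.5, -1.9, 5.4]
opening: 0.198
grasp_force: 31.4
clock: 6.98
eef_pos: [484.3, -222.5, 103.9]
tcp_rot: [3.141, 0.001, 1.572]
contact_force: [0.9, -5.1, 5.3]
opening: 0.198
grasp_force: 31.3
ang 113.9 r 41.3 z 103.9 F [ 0.9 -5.1  5.3] yaw 1.572
```

```bash
python3 -m inch '[[0,0,0,0.13,0.40,0,1],[0,0,0,0.02,0.42,0,1],[0,0,0,-0.09,0.41,0,1],[0,0,0,-0.19,0.37,0,1],[0,0,0,-0.28,0.31,0,1],[0,0,0,-0.35,0.22,0,1],[0,0,0,-0.40,0.13,0,1],[0,0,0,-0.42,0.02,0,1]]'; python3 st.py
python3 -m inch '[[0,0,0,-0.41,-0.09,0,1],[0,0,0,-0.37,-0.19,0,1],[0,0,0,-0.31,-0.28,0,1],[0,0,0,-0.22,-0.35,0,1],[0,0,0,-0.13,-0.40,0,1],[0,0,0,-0.02,-0.42,0,1],[0,0,0,0.09,-0.41,0,1],[0,0,0,0.19,-0.37,0,1]]'; python3 st.py
```

```text
clock: 7.65
eef_pos: [540.9, -262.4, 103.8]
tcp_rot: [-3.141, -0.0, 1.572]
contact_force: [-6.2, 2.2, 9.9]
opening: 0.199
grasp_force: 31.9
ang -3.2 r 40.0 z 103.8 F [-6.2  2.2  9.9] yaw 1.572
clock: 8.32
eef_pos: [478.6, -292.5, 103.9]
tcp_rot: [3.14, 0.001, 1.571]
contact_force: [3.0, 2.3, 5.0]
opening: 0.197
grasp_force: 31.2
ang -124.8 r 39.3 z 103.9 F [3.  2.3 5. ] yaw 1.571
```

One turn done with low forces; now the second.

```bash
python3 -m inch '[[0,0,0,0.28,-0.31,0,1],[0,0,0,0.35,-0.22,0,1],[0,0,0,0.40,-0.13,0,1],[0,0,0,0.42,-0.02,0,1],[0,0,0,0.41,0.09,0,1],[0,0,0,0.37,0.19,0,1],[0,0,0,0.31,0.28,0,1],[0,0,0,0.22,0.35,0,1]]'; python3 st.py
python3 -m inch '[[0,0,0,0.13,0.40,0,1],[0,0,0,0.02,0.42,0,1],[0,0,0,-0.09,0.41,0,1],[0,0,0,-0.19,0.37,0,1],[0,0,0,-0.28,0.31,0,1],[0,0,0,-0.35,0.22,0,1],[0,0,0,-0.40,0.13,0,1],[0,0,0,-0.42,0.02,0,1]]'; python3 st.py
python3 -m inch '[[0,0,0,-0.41,-0.09,0,1],[0,0,0,-0.37,-0.19,0,1],[0,0,0,-0.31,-0.28,0,1],[0,0,0,-0.22,-0.35,0,1],[0,0,0,-0.13,-0.40,0,1],[0,0,0,-0.02,-0.42,0,1],[0,0,0,0.09,-0.41,0,1],[0,0,0,0.19,-0.37,0,1]]'; python3 st.py
python3 - <<'E'
from h import *
f=grab_frame("top"); np.savez("top1.npz",**f); cv2.imwrite("pics/t1.png",cv2.resize(f["pixels"][150:300,350:470],(480,600),interpolation=cv2.INTER_CUBIC)[...,::-1]); table(f)
f=grab_frame("scene"); cv2.imwrite("pics/s1.png",cv2.resize(f["pixels"][230:350,320:480],(800,600),interpolation=cv2.INTER_CUBIC)[...,::-1])
E
```

```text
clock: 8.98
eef_pos: [484.3, -222.4, 103.9]
tcp_rot: [3.141, 0.001, 1.572]
contact_force: [0.2, -5.3, 5.3]
opening: 0.202
grasp_force: 31.4
ang 113.8 r 41.3 z 103.9 F [ 0.2 -5.3  5.3] yaw 1.572
clock: 9.65
eef_pos: [541.0, -262.3, 103.8]
tcp_rot: [-3.141, -0.0, 1.572]
contact_force: [-6.0, 1.7, 10.8]
opening: 0.199
grasp_force: 31.9
ang -3.1 r 40.0 z 103.8 F [-6.   1.7 10.8] yaw 1.572
clock: 10.32
eef_pos: [478.5, -292.4, 104.0]
tcp_rot: [3.14, 0.001, 1.571]
contact_force: [2.5, 1.4, 4.8]
opening: 0.198
grasp_force: 31.2
ang -124.9 r 39.3 z 104.0 F [2.5 1.4 4.8] yaw 1.571
board c [ 610.8 -273. ] size [68.3 45.1] table from board 0.942
dark [422, 173, 10, 12, 44] [ 650.1 -301. ] z 45.2 by centre 0.932 by line 0.991
dark [390, 186, 47, 36, 198] [ 588.7 -264.4] z 40.2 by centre -2.297 by line -0.755
```

View pics/t1.png

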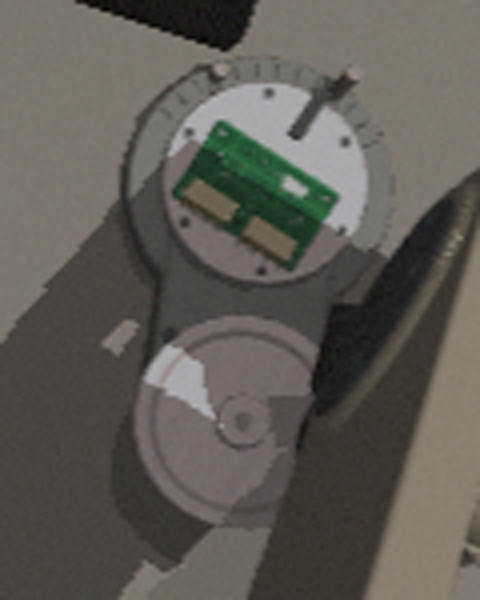

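The pointer is just short of the tall post: pointer (320,110), post (350,75). The remaining crank is about 70°, so I wind 60° and measure again.

```bash
python3 -m inch '[[0,0,0,0.28,-0.31,0,1],[0,0,0,0.35,-0.22,0,1],[0,0,0,0.40,-0.13,0,1],[0,0,0,0.42,-0.02,0,1],[0,0,0,0,0,0,1]]'; python3 st.py
python3 - <<'E'
from h import *
f=grab_frame("top"); np.savez("top2.npz",**f); table(f)
b=cv2.resize(f["pixels"][155:235,370:460],(720,640),interpolation=cv2.INTER_CUBIC)[:600]
# expected radial line through tall post at z 46
def px(p):
    T4=np.linalg.inv(np.array(f["cam_to_world"])); q=T4@np.r_[p,1]; fl=240/np.tan(np.radians(f["vertical_fov"])/2)
    return ((q[0]/q[2]*fl+f["cx"]-370+.5)*8, (q[1]/q[2]*fl+f["cy"]-155+.5)*8)
a=A0-np.pi/6
for z,col in((46,(255,0,0)),):
    l=[tuple(int(t) for t in px([T[0]+R*np.cos(a),T[1]+R*np.sin(a),z])) for R in(0,75)]; cv2.line(b,*l,col,1)
cv2.imwrite("pics/t2.png",b[...,::-1])
E
```

```text
clock: 10.83
eef_pos: [461.2, -254.2, 103.9]
tcp_rot: [3.141, -0.0, 1.572]
contact_force: [-1.4, 1.5, 9.0]
opening: 0.195
grasp_force: 31.7
ang 171.4 r 40.3 z 103.9 F [-1.4  1.5  9. ] yaw 1.572
board c [ 612.1 -273.1] size [68.7 43. ] table from board 1.046
dark [423, 175, 11, 11, 45] [ 648.  -303.9] z 44.4 by centre 1.031 by line 1.096
dark [390, 196, 6, 14, 21] [ 603.1 -233.1] z 35.2 by centre -1.544 by line -0.001
dark [396, 210, 26, 12, 55] [ 574.8 -263. ] z 38.8 by centre -2.411 by line -0.864
```

View pics/t2.png

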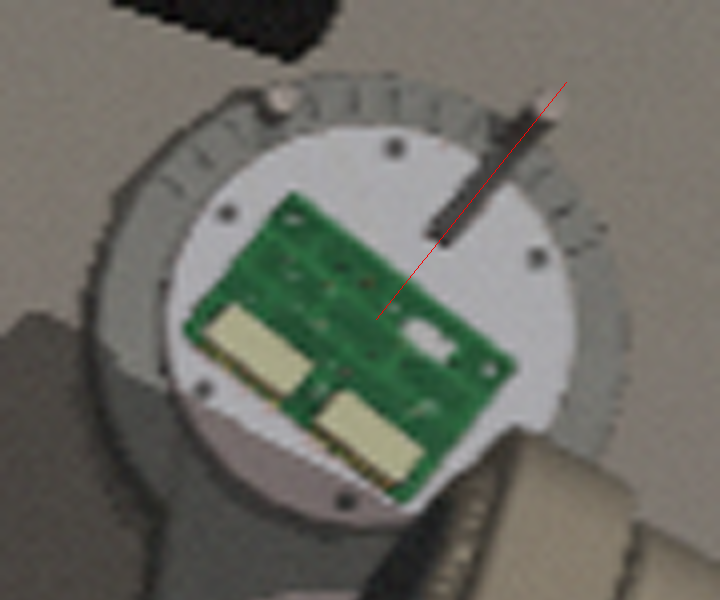

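Pointer (437,232)–(510,150) lies along the red line to the tall post at (545,105), and the averaged estimate is about 1.044. I release and lift straight up.

```bash
python3 -m inch '[[0,0,0,0,0,0,0],[0,0,0,0,0,0,0],[0,0,0,0,0,0,0],[0,0,0,0,0,0,0],[0,0,0,0,0,0,0],[0,0,0,0,0,0,0],[0,0,0,0,0,0,0],[0,0,0,0,0,0,0]]'; python3 st.py
python3 -m inch '[[0,0,0,0,0,-0.4,0],[0,0,0,0,0,-0.6,0],[0,0,0,0,0,-0.9,0],[0,0,0,0,0,-0.9,0],[0,0,0,0,0,-0.9,0],[0,0,0,0,0,-0.9,0],[0,0,0,0,0,-0.9,0],[0,0,0,0,0,-0.9,0]]'
python3 -m inch '[[0,0,0,0.9,-0.3,0,0],[0,0,0,0.9,-0.3,0,0],[0,0,0,0.9,-0.3,0,0],[0,0,0,0.9,-0.3,0,0],[0,0,0,0.9,-0.3,0,0],[0,0,0,0.9,-0.3,0,0],[0,0,0,0.9,-0.3,0,0],[0,0,0,0,0,0,0]]'
python3 - <<'E'
from h import *
f=grab_frame("top"); table(f); P=cloud(f); Z=P[...,2]
m=((Z>100)&(Z<125)&(np.hypot(P[...,0]-C[0],P[...,1]-C[1])<60)); q=P[m]; print(len(q), len(q) and q.mean(0))
cv2.imwrite("pics/t3.png",cv2.resize(f["pixels"][150:300,210:470],(780,450),interpolation=cv2.INTER_CUBIC)[...,::-1])
E
```

```text
clock: 11.55
eef_pos: [461.3, -255.8, 103.2]
tcp_rot: [-3.141, -0.0, 1.571]
contact_force: [-0.2, 0.8, 0.4]
opening: 1.002
grasp_force: 0.0
ang 173.6 r 40.0 z 103.2 F [-0.2  0.8  0.4] yaw 1.571
clock: 12.22
eef_pos: [461.1, -255.7, 265.3]
tcp_rot: [3.141, 0.0, 1.571]
contact_force: [2.0, 0.8, -0.5]
opening: 0.998
grasp_force: 0.0
clock: 12.88
eef_pos: [406.9, -95.6, 263.8]
tcp_rot: [-3.141, -0.001, 1.573]
contact_force: [0.1, -1.3, -0.3]
opening: 0.998
grasp_force: 0.0
board c [ 612.1 -273.2] size [68.7 43.1] table from board 1.041
dark [423, 174, 11, 12, 52] [ 648.  -303.8] z 44.1 by centre 1.029 by line 1.093
dark [390, 192, 2, 13, 13] [ 613.3 -229.6] z 30.2 by centre -1.334 by line -2.858
dark [392, 206, 7, 9, 14] [ 589.4 -238.3] z 32.0 by centre -1.832 by line 2.902
88 [ 461.03774576 -254.15843938  114.99598122]
```

View pics/t3.png

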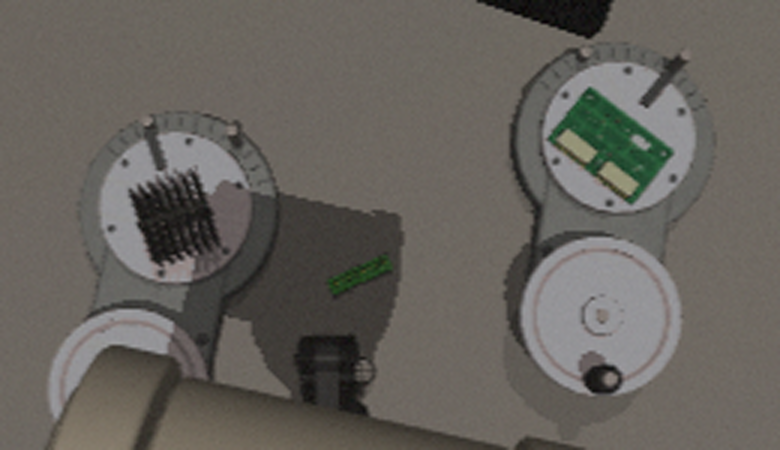

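The pointer (648,103) now points at the tall post (685,55), and the handle at (602,378) is free of the gripper. The sink stage is undisturbed.

```bash
python3 -c "
from rig import r
print(r.sense()['qvel'].round(3)); print(r.sign_off())"
```

```text
[-0.032  0.022 -0.031 -0.013 -0.012 -0.027]
the job is handed in; nothing more can be done
None
```

I wound the board stage's crank about 2.2 turns clockwise until its pointer lined up with the tall post (table at about 1.04 rad against a target of 1.047), let go of the handle, left the heat sink stage's crank alone, and handed the job in at about 13 s.

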